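Change over to the clear slide box

ROBOT

A 7-joint arm with a two-finger parallel gripper is mounted at the origin on a cart in front of the work surface, level with it; the furniture and walls round the work are solid. World frame = base frame: x ahead of the robot, y to its left, z up, the work surface at z = 0. Lengths are in mm, angles in rad, forces in N, time in s.
With the tool pointing down it reaches from about 425 to 950 mm from the base axis. Payload 4.7 kg.
Tool frame: the origin (TCP) lies between the finger pads; the fingertips stand 22 mm ahead of it and the grasp point (between the pads) lies 3 mm ahead of it (tip_reach is the distance from the TCP to the fingertips, in mm); z points along the fingers, y is the line along which they close (so a half turn about z gives the same grasp; the last joint's range is limited). The gripper opens to 85 mm and grips with 20 to 120 N. Pads are 22 mm wide; open, the fingers measure 114 mm over their backs; the gripper's body (76 mm by 85 mm) begins 54 mm behind the grasp point. The pads swing forward as they close: fully open they stand 13 mm farther back than shut.
Start: joints at [-1.356, 0.469, -0.049, 1.532, 0.024, 1.141, -0.082], TCP at [162.897, 655.065, 253.335] pointing down, gripper open.
Joint ranges: [-2.59, 2.59], [-0.33, 1.99], [-1.39, 1.29], [0.1, 2.45], [-1.04, 4.18], [0.21, 1.99], [-2.66, 2.66]. Speed limits (rad/s): [2.57, 2.57, 3.14, 3.14, 3.14, 3.14, 3.14].

INTERFACE

Orientations are given as a rotation vector (axis times angle).
In Python, from bench import sense, read_camera, get_calibration, close_job, find_in, landmark_of, tip_reach gives the robot as it stands.
- The arm moves only by the tool servo_tool, never from a script. Its argument "rows" is a list of rows, each a list of 2 entries, a list of its own where there are three numbers: the shift along the tool's x, y, z in cm, then the turn, a rotation vector about the tool's x, y, z in rad. In form: [[[dx, dy, dz], [ax, ay, az]], ...]. A call has exactly 8 rows; each row shifts and turns the commanded pose from where the row before left it, along the tool's axes as they then stand; what a row does not reach is not made up. A row lasts 1/12 s, in which the tool goes at most 41.7 mm and 7.16 degrees, less where a joint would pass 70% of its speed; a pose out of reach is approached as far as the arm can. A call is refused whole if a number of a shift passes 4.17 or a number of a turn 0.125, either way. A call with a gripper value outside its range is refused whole. "hand" is the finger opening in cm, from 0 to 8.54, set as the call begins (left out, the last holds). The fingers move at their own pace and stop on an object; "force" is the grip in N (left out, the last holds). Time passes only in rows, so rows that do not move let the fingers close, or fill a call up. It gives the time, the measured TCP pose, the force, the opening and the grip force at its end, in the units of the state.
- sense(): the state, without advancing time (a new reading comes with each control period).
- read_camera(name): name is "side" or "top"; returns the picture (420x560x3 uint8, red, green, blue); there is no depth.
- get_calibration(name): a dict with "K" (3x3 intrinsics, pixels), "T" (4x4, takes a point from camera to world coordinates). Camera axes: x right, y down, z forward; pixel columns grow to the right and rows downward; lengths in mm; the calibration is good to about 2 mm. A picture is of the moment at which its call begins. get_calibration takes no time and is no camera call.
- close_job(): hands the job in; it is judged then, once.
Trained networks look in the newest picture that a camera, given by its name, has taken for a name from the list of things; names that differ only in an ending like _2 or _b are one class to them, and where a whole thing is asked for, a point or a joint stands for the part that bears it (a point fixed in the world has none). Each returns a list of dicts, best first, with "score" (0 to 1); they miss things now and then, are a little off and sometimes report something else, mostly with a low value. They report only what shows in the picture. A call takes as long as a camera call. They do not tell look-alikes from the thing itself.
- find_in(query, camera): "centre" ([row, column] in pixels, amid what is visible of it).
- landmark_of(query, camera): "centre" ([row, column] in pixels: a listed point, or the origin of a listed thing).
The state is a dict: "t": time; "joints": joint angles; "dq": joint speeds; "tau": joint torques, N m; "tool_pos": TCP position; "eef_rot": TCP orientation; "ft_force": force on the tool from outside, world axes, zero at the start; "moment": the same for the moment, N m; "width": finger opening in mm; "grasp_force": force on a finger pad.
Only numpy, scipy, OpenCV 4.12 (cv2) and the standard library are available. Lean on these libraries where they do the work, as an engineer would, in place of code of your own. Each camera call takes 0.05 s, during which the arm holds its last target. There are 200 camera calls.

TASK

Change over from the blue slide box to the clear one: work on the two that stand nearer the robot, in the middle of the bench, not the ones along its back edge. With the fingertips, push the blue box's lid fully shut, and push the half-open lid of the clear box right back until it leans back past upright and stays open by itself. Do not lift, carry, tip or shove the boxes, and leave everything else on the bench where it stands.

Things in the scene. Friction and masses are not known exactly. Their poses are not given: they have to be found in the camera images.
- blue_box: Blue slide storage box with its hinged lid wide open at the start (to be shut), in mid-bench; another blue one at the back edge, over 0.85 m ahead, is only furniture. Closed 97 (x) x 168 (y) x 38 (z) mm, about 0.8 kg, loose. Origin: centre of its underside; z up; its front faces its own -x. The lid's hinge line is parallel to its y axis at x = +47 mm, z = 26 mm.
- clear_box: Clear slide storage box of the same shape and size, its hinged lid half open at the start (to be pushed fully open), in mid-bench; another clear one at the back edge is only furniture. About 0.8 kg, loose. Origin: centre of its underside; front to its own -x; hinge line parallel to y at x = +47 mm, z = 26 mm. Its open-topped lower half has a rim at z = 26 mm.
- blue_box_lid (a joint): Lid angle of the blue box, rad: 0 shut, 1.57 upright, 1.92 the stop, leaning back. The lid is a shallow tray 12 mm high that reaches 93 mm from the hinge to its front edge and 168 mm across. The lid weighs 80 g on a stiff hinge: it stays at any angle where it is left, and about 1 to 3 N at its front edge moves it; there is no spring and no catch to overcome.
- clear_box_lid (a joint): Clear box's lid angle, rad: 0 shut, 1.57 upright, 1.92 the stop. Same 93 mm lid as the blue box's, 80 g, stays where it is left, no spring or catch. Starts at 0.8 to 1.1, front edge 93 to 109 mm above the bench. A finger in under the front edge that follows the edge's arc up and back opens it; a level push can bind and tip the box.
- coverslip_box: Small white box with an orange lid, 31 x 31 x 16 mm, loose, a bystander; origin at the centre of its underside.
- stain_bottle: Red bottle with a red cap, 39 mm across, 110 mm tall, loose, a bystander; origin at the centre of its underside.
- agar_dish: Covered round dish with tan filling, 90 mm across, 15 mm high, loose, a bystander; origin at the centre of its underside.
- timer: White timer on a blue foot, 52 x 84 x 35 mm, loose, a bystander; origin at the centre of its underside.
- black_marker: Black marker pen lying on the bench, 128 mm long (along its own y), 17 mm high, loose, a bystander; origin at the underside, midway along it.
- dropper: Small white dropper bottle, 36 mm across, 113 mm tall, loose, a bystander; origin at the centre of its underside.
Mind the look-alikes: they are no part of the job. Leave any yellow look-alike of the clear_box alone.

How it is judged:
By the outcome, as a careful person would: the job done as asked, in the order asked, and still so for the second after the job is handed in, with the robot touching nothing.
It also fails if it takes over 58 s, if anything falls off the work surface, if the arm or the gripper's body presses on something with over 40 N, if the wrist force passes 120 N, or if a joint passes its speed limit or range.

## Working session

There is one attempt and no reset: what is moved stays moved. The work goes in short steps, Python scripts to look and compute and a tool call to move; the robot and the scene stay as the last step left them, time stands still between calls to the robot, and variables do not carry over. Pictures are saved under pics/ and viewed, at most 10 in all, crops included, and the job is handed in when it is done.

Besides the shell and the picture viewer there is one more tool, called after "Emit:" as name(argument=value, ...), one argument or row to a line, values as JSON. servo_tool: Moves the arm, as the interface text tells. Its arguments: {"type":"object","properties":{"rows":{"type":"array","items":{"type":"array"}},"hand":{"type":"number"},"force":{"type":"number"}},"required":["rows"]}

```bash
mkdir -p pics
cat > h.py <<'E'
import numpy as np,cv2,json
from bench import *
def ray(cam,rc,z):
    c=get_calibration(cam);K=np.array(c["K"]);T=np.array(c["T"])
    d=T[:3,:3]@np.linalg.solve(K,[rc[1],rc[0],1.]);o=T[:3,3]
    return (o+d*(z-o[2])/d[2]).round(0)
def proj(cam,p):
    c=get_calibration(cam);T=np.linalg.inv(np.array(c["T"]));q=np.array(c["K"])@(T[:3,:3]@np.array(p,float)+T[:3,3]);return q[:2]/q[2]
E
python3 - <<'E'
from h import *
a=read_camera("top");b=read_camera("side")
cv2.imwrite("pics/top.png",cv2.resize(a[:,:,::-1],(800,600)));cv2.imwrite("pics/side.png",cv2.resize(b[:,:,::-1],(800,600)))
s=sense();print(s["t"],s["tool_pos"],s["eef_rot"])
for c in("top","side"):
  print(c,np.array(get_calibration(c)["T"]).round(2).tolist())
  for q in("blue_box","clear_box"):
    print(c,q,[(np.round(r["centre"]),round(r["score"],2),ray(c,r["centre"],0)) for r in landmark_of(q,c)])
E
```

```text
0.1 [162.79677832 654.55684404 252.36481933] [-3.81910121e-01 -3.11812421e+00  2.78599142e-03]
top [[0.11, -0.97, 0.21, 285.29], [-0.99, -0.11, 0.02, -28.75], [0.0, -0.21, -0.98, 1149.77], [0.0, 0.0, 0.0, 1.0]]
top blue_box [(array([212., 222.]), 0.72, array([495., 165.,   0.]))]
top clear_box [(array([259., 363.]), 0.96, array([ 406., -244.,    0.]))]
side [[0.84, -0.3, 0.45, -49.44], [-0.55, -0.43, 0.72, -950.54], [-0.03, -0.85, -0.52, 714.86], [0.0, 0.0, 0.0, 1.0]]
side blue_box [(array([192., 233.]), 0.95, array([494., 168.,   0.]))]
side clear_box [(array([275., 280.]), 0.83, array([ 398., -232.,    0.])), (array([232., 321.]), 0.73, array([ 582., -149.,    0.]))]
```

View pics/top.png

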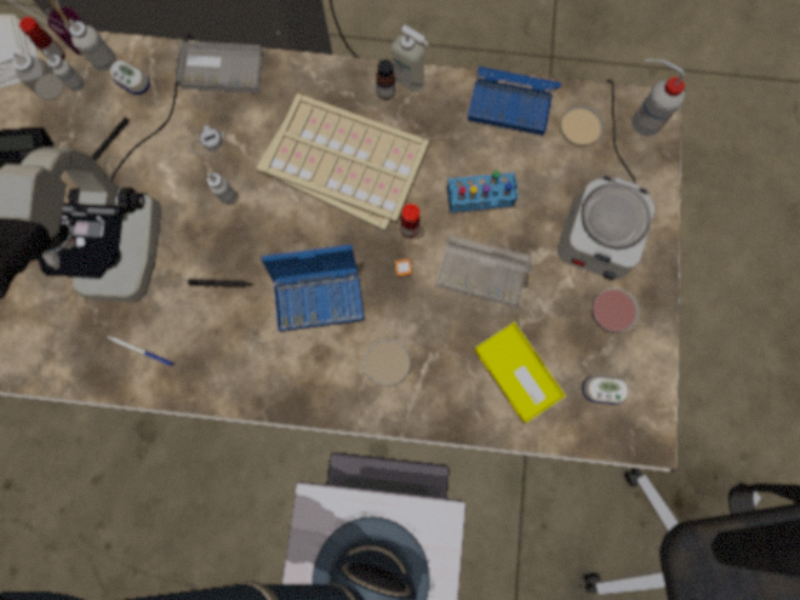

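View pics/side.png

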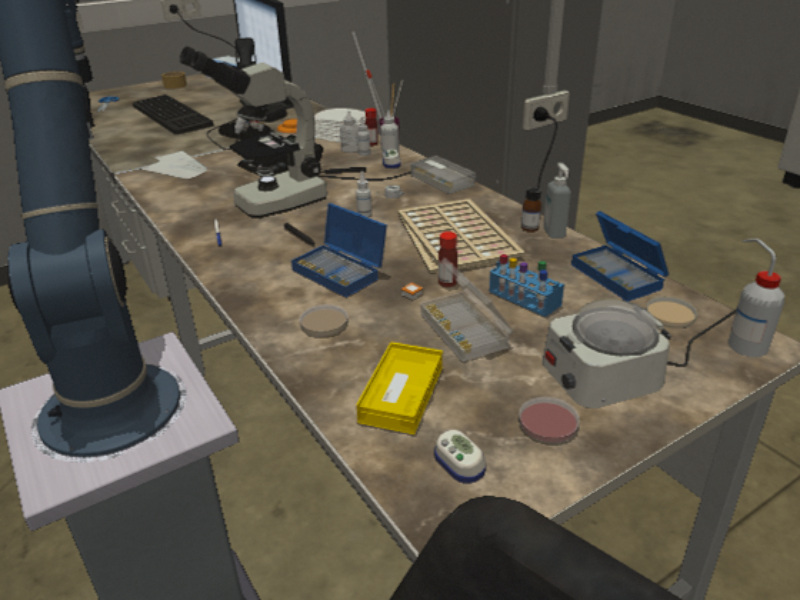

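The side and top views show the work blue box (800x600 top pixels about (318,300)) and the half-open clear one at about (483,270). A stain bottle and the coverslip box stand between them, and the yellow box stands in front of the clear one. I'll check a model overlay.

```bash
cat >> h.py <<'E'
def seg(x,y,psi,th):
    c,s=np.cos(psi),np.sin(psi)
    w=lambda p:[x+c*p[0]-s*p[1],y+s*p[0]+c*p[1],p[2]]
    L=[]
    for z in(0,26):
        q=[(-48,-84,z),(48,-84,z),(48,84,z),(-48,84,z)]
        L+=[(w(q[i]),w(q[(i+1)%4])) for i in range(4)]
    for h in (0,12): # inner rim, outer panel
        f=lambda r,y:(47-r*np.cos(th)+h*np.sin(th),y,26+r*np.sin(th)+h*np.cos(th))
        q=[f(0,-84),f(93,-84),f(93,84),f(0,84)]
        L+=[(w(q[i]),w(q[(i+1)%4])) for i in range(4)]
    return L
def tile(img,cam,pose,ctr,half=(50,37),draw=True):
    k=4; r0,c0=int(ctr[0]-half[1]),int(ctr[1]-half[0])
    t=cv2.resize(np.ascontiguousarray(img[r0:r0+2*half[1],c0:c0+2*half[0],::-1]),None,fx=k,fy=k,interpolation=cv2.INTER_CUBIC)
    if draw:
        for a,b in seg(*pose):
            P=[tuple(int(v) for v in (proj(cam,p)-[c0,r0]+.5)*k) for p in(a,b)]
            cv2.line(t,P[0],P[1],(0,255,0),1)
    return t
E
python3 - <<'E'
from h import *
a=read_camera("top")
t1=[(np.round(r["centre"]),round(r["score"],2)) for q in("blue_box_lid","clear_box_lid","blue_box","clear_box") for r in find_in(q,"top")];print(t1)
print([(np.round(r["centre"]),round(r["score"],2),ray("top",r["centre"],0)) for r in landmark_of("clear_box","top")])
b=read_camera("side")
cv2.imwrite("pics/a.png",a);cv2.imwrite("pics/b.png",b)
B=(494,167,.2,1.9);C=(582,-149,-.05,.95)
o=np.vstack([np.hstack([tile(a,"top",B,(203,221)),tile(a,"top",C,(188,339))]),np.hstack([tile(b,"side",B,(175,240)),tile(b,"side",C,(220,325))])])
cv2.imwrite("pics/ov.png",o);print(o.shape)
E
```

```text
[(array([182., 217.]), 0.66), (array([262., 361.]), 0.81), (array([174., 340.]), 0.69), (array([131., 157.]), 0.55), (array([199., 219.]), 0.73), (array([258., 364.]), 0.93), (array([191., 340.]), 0.87)]
[(array([259., 360.]), 0.92, array([ 404., -237.,    0.])), (array([195., 338.]), 0.73, array([ 581., -161.,    0.]))]
(592, 800, 3)
```

View pics/ov.png

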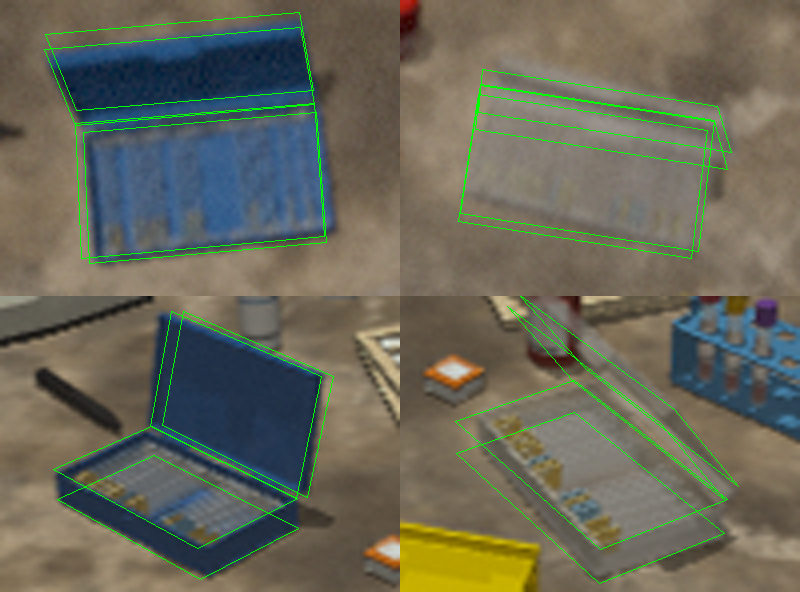

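Blue overlay is about 5 mm off. The clear box needs about -7 mm in y and more negative yaw. I'll fit both.

Run:
```python
from h import *
from scipy.optimize import least_squares
a=cv2.imread("pics/a.png");b=cv2.imread("pics/b.png")
def pts(p):
    x,y,s,t=p;S=seg(*p);P=[u[0] for u in S] # 0-3 base: (-,-),(+,-),(+,+),(-,+);4-7 rim;8-11 inner: hinge-,edge-,edge+,hinge+;12-15 outer
    return P
O={("b","top"):(203,221),("c","top"):(188,339),("b","side"):(175,240),("c","side"):(220,325)}
off={"top":(0,0),"side":(0,296)}
M={"b":[("top",0,327,243),("top",3,93,262),("top",14,52,52),("top",13,303,28),("side",0,203,578),("side",3,58,499),("side",4,200,549),("side",7,55,470),("side",14,162,313),("side",13,327,377)],
"c":[("top",4,692,252),("top",7,468,200),("side",0,603,578),("side",4,600,550),("side",7,480,423),("side",1,722,545),("side",13,682,405)]}
for k,g in(("b",(494,163,.2,1.85)),("c",(582,-156,-.13,.95))):
    def res(p):
        P=pts(p);r=[]
        for cam,i,u,v in M[k]:
            o=O[k,cam];u=u-(400 if k=="c" else 0);v=v-(296 if cam=="side" else 0)
            q=np.array([u/4+int(o[1]-50)-.5,v/4+int(o[0]-37)-.5]);r+=list(proj(cam,P[i])-q)
        return np.array(r)
    f=least_squares(res,g,loss="soft_l1",x_scale=[10,10,.1,.1]);print(k,f.x.round(3),f.fun.round(1).tolist())
    if k=="b":B=f.x
    else:C=f.x
o=np.vstack([np.hstack([tile(a[:,:,:],"top",B,(203,221)),tile(a,"top",C,(188,339))]),np.hstack([tile(b,"side",B,(175,240)),tile(b,"side",C,(220,325))])])
cv2.imwrite("pics/ov2.png",o)
```

```text
b [4.94764e+02 1.65077e+02 2.02000e-01 1.74600e+00] [0.7, -0.3, -0.0, 0.4, -1.3, -0.1, 0.0, 0.2, -0.1, 0.5, 0.3, 0.3, 0.0, -0.0, 0.1, 0.1, 2.3, -0.4, -1.3, -0.2]
c [ 5.87334e+02 -1.53604e+02 -1.27000e-01  1.00200e+00] [1.7, 0.2, -0.9, -0.6, -1.1, 1.6, -0.1, -0.0, -2.1, -1.6, 2.3, -1.2, 0.5, 0.7]
```

View pics/ov2.png

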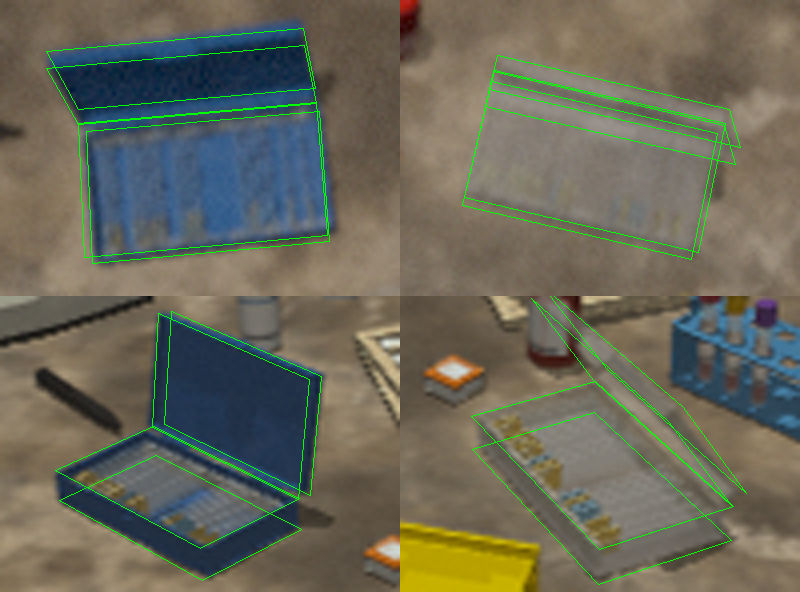

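Emit:
servo_tool(
  rows=[
    [[0, 0, 0], [0, 0, -0.111]],
    [[0, 0, 0], [0, 0, -0.111]],
    [[0, 0, 0], [0, 0, -0.111]],
    [[0, 0, 0], [0, 0, -0.112]],
    [[-2, -3.2, 0], [0, 0, 0]],
    [[-2, -3.2, 0], [0, 0, 0]],
    [[-2, -3.2, 0], [0, 0, 0]],
    [[-2, -3.2, 0], [0, 0, 0]],
  ],
  hand=0,
  force=20,
)

```text
t: 1.32
tool_pos: [267.8, 544.4, 253.4]
eef_rot: [-0.316, 3.125, 0.0]
ft_force: [0.3, -0.2, -0.6]
width: -0.1
grasp_force: 0.0
```

Emit:
servo_tool(
  rows=[
    [[-2, -3.2, 0], [0, 0, 0]],
    [[-2, -3.2, 0], [0, 0, 0]],
    [[-2, -3.2, 0], [0, 0, 0]],
    [[-2, -3.2, 0], [0, 0, 0]],
    [[-2, -3.2, 0], [0, 0, 0]],
    [[-2, -3.2, 0], [0, 0, 0]],
    [[-2, -3.2, 0], [0, 0, 0]],
    [[-2, -3.2, 0], [0, 0, 0]],
  ],
)

```text
t: 1.98
tool_pos: [475.9, 325.3, 253.7]
eef_rot: [-0.316, 3.125, 0.001]
ft_force: [-0.4, 1.1, 0.0]
width: 0.2
grasp_force: 0.0
```

```bash
cat >> h.py <<'E'
from scipy.spatial.transform import Rotation as R
def st(box=None):
    s=sense();r=R.from_rotvec(s["eef_rot"]).as_matrix();p=np.array(s["tool_pos"]);tip=p+r[:,2]*tip_reach() if callable(tip_reach) else p+r[:,2]*tip_reach
    print("t",round(s["t"],2),"tcp",p.round(0),"x",r[:,0].round(3),"z",r[:,2].round(3),"F",np.round(s["ft_force"],1),"w",round(s["width"]),"j",np.round(s["joints"],2))
    if box is not None:
        x,y,a=box[:3];c,n=np.cos(a),np.sin(a);d=tip-[x,y,0];print("tip in box",round(c*d[0]+n*d[1]),round(-n*d[0]+c*d[1]),round(tip[2]))
BL=(495,164,.202);CL=(587,-154,-.127)
E
python3 -c "
from h import *
st(BL)"
```

```text
t 1.98 tcp [476. 325. 254.] x [-0.98  -0.2   -0.001] z [ 0.001  0.001 -1.   ] F [-0.4  1.1  0. ] w 0 j [-0.67  0.31  0.    1.77 -0.    1.06  1.1 ]
tip in box 14 162 232
```

Emit:
servo_tool(
  rows=[
    [[-2.3, -3.2, 0], [0, 0, 0]],
    [[-2.3, -3.2, 0], [0, 0, 0]],
    [[-2.3, -3.2, 0], [0, 0, 0]],
    [[-2.3, -3.2, 0], [0, 0, 0]],
    [[-2.3, -3.2, 0], [0, 0, 0]],
    [[0, 0, 4], [0, 0, 0]],
    [[0, 0, 4], [0, 0, 0]],
    [[0, 0, 4], [0, 0, 0]],
  ],
)

```text
t: 2.65
tool_pos: [620.6, 192.1, 132.7]
eef_rot: [-0.312, 3.123, 0.001]
ft_force: [-0.3, 0.7, -1.0]
width: -0.3
grasp_force: 0.0
```

Emit:
servo_tool(
  rows=[
    [[0, 0, 2], [0, 0, 0]],
    [[0, 0, 0], [0, 0, 0]],
    [[1, 0, 0], [0, 0, 0]],
    [[1, 0, 0], [0, 0, 0]],
    [[0.5, 0, 0], [0, 0, 0]],
    [[0.5, 0, 0], [0, 0, 0]],
    [[0, 0, 0], [0, 0, 0]],
    [[0, 0, 0], [0, 0, 0]],
  ],
)

```text
t: 3.32
tool_pos: [590.4, 187.2, 114.3]
eef_rot: [-0.316, 3.124, 0.001]
ft_force: [0.7, 0.5, -0.8]
width: 0.0
grasp_force: 0.0
```

```bash
python3 -c "
from h import *
st(BL)"
```

```text
t 3.32 tcp [590. 187. 114.] x [-0.98  -0.2   -0.002] z [ 0.002  0.001 -1.   ] F [ 0.7  0.5 -0.8] w 0 j [-0.42  0.52  0.06  1.8  -0.04  0.81  1.43]
tip in box 98 4 92
```

Emit:
servo_tool(
  rows=[
    [[0.9, 0, -0.2], [0, 0, 0]],
    [[0.9, 0, -0.2], [0, 0, 0]],
    [[0.5, 0, -0.2], [0, 0, 0]],
    [[0.5, 0, -0.1], [0, 0, 0]],
    [[1.0, 0, 0], [0, 0, 0]],
    [[1.0, 0, -0.1], [0, 0, 0]],
    [[1.1, 0, 0.2], [0, 0, 0]],
    [[1.1, 0, 0.3], [0, 0, 0]],
  ],
)

```text
t: 3.98
tool_pos: [520.9, 172.6, 116.6]
eef_rot: [-0.315, 3.125, 0.0]
ft_force: [2.2, -0.5, 0.3]
width: -0.1
grasp_force: 0.9
```

Emit:
servo_tool(
  rows=[
    [[1.0, 0, 0.5], [0, 0, 0]],
    [[1.0, 0, 0.7], [0, 0, 0]],
    [[0.7, 0, 0.8], [0, 0, 0]],
    [[0.7, 0, 0.9], [0, 0, 0]],
    [[0.4, 0, 0.6], [0, 0, 0]],
    [[0.3, 0, 0.7], [0, 0, 0]],
    [[0.2, 0, 0.6], [0, 0, 0]],
    [[0.2, 0, 0.6], [0, 0, 0]],
  ],
)

```text
t: 4.65
tool_pos: [476.8, 163.9, 61.5]
eef_rot: [0.316, -3.125, 0.0]
ft_force: [0.1, -1.6, 0.9]
width: 0.1
grasp_force: 0.6
```

```bash
python3 -c "
from h import *
st(BL)
b=read_camera('side')
cv2.imwrite('pics/c.png',np.hstack([tile(b,'side',(495,164,.2,.05),(175,240))]))
"
```

```text
t 4.65 tcp [477. 164.  62.] x [-0.98  -0.2    0.001] z [-0.001 -0.    -1.   ] F [ 0.1 -1.6  0.9] w 0 j [-0.45  0.46  0.05  2.1  -0.04  0.58  1.39]
tip in box -18 4 40
```

View pics/c.png

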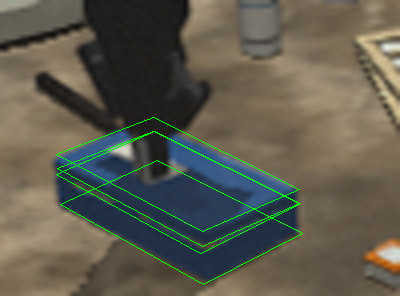

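The lid is nearly shut, with the outline matching about 0.05 rad. Pressing gently now.

Emit:
servo_tool(
  rows=[
    [[0, 0, 0.1], [0, 0, 0]],
    [[0, 0, 0.1], [0, 0, 0]],
    [[0, 0, 0.1], [0, 0, 0]],
    [[0, 0, 0.1], [0, 0, 0]],
    [[0, 0, 0], [0, 0, 0]],
    [[0, 0, 0], [0, 0, 0]],
    [[0, 0, 0], [0, 0, 0]],
    [[0, 0, 0], [0, 0, 0]],
  ],
)

```text
t: 5.37
tool_pos: [477.5, 164.3, 59.9]
eef_rot: [-0.315, 3.126, 0.001]
ft_force: [-4.8, -2.2, 14.0]
width: 0.1
grasp_force: 7.1
```

Emit:
servo_tool(
  rows=[
    [[0, 0, -3.8], [0, 0, 0]],
    [[0, 0, -3.8], [0, 0, 0.11]],
    [[0, 0, -3.8], [0, 0, 0.11]],
    [[0, 0, -3.8], [0, 0, 0.11]],
    [[-0.9, -3.35, 0], [0, 0, 0]],
    [[-0.9, -3.35, 0], [0, 0, 0]],
    [[-0.9, -3.35, 0], [0, 0, 0]],
    [[-0.9, -3.35, 0], [0, 0, 0]],
  ],
)

```text
t: 6.03
tool_pos: [496.3, 25.4, 211.1]
eef_rot: [0.2, 3.133, 0.001]
ft_force: [-0.1, 0.8, 0.2]
width: -0.1
grasp_force: 0.0
```

Emit:
servo_tool(
  rows=[
    [[-0.9, -3.35, 0], [0, 0, 0]],
    [[-0.9, -3.35, 0], [0, 0, 0]],
    [[-0.9, -3.35, 0], [0, 0, 0]],
    [[-0.9, -3.35, 0], [0, 0, 0]],
    [[-0.9, -3.35, 0], [0, 0, 0]],
    [[0, 0, 0], [0, -0.12, 0]],
    [[0, 0, 0], [0, -0.12, 0]],
    [[0, 0, 0], [0, -0.12, 0]],
  ],
)

```text
t: 6.7
tool_pos: [519.9, -146.7, 211.1]
eef_rot: [0.181, 2.769, -0.035]
ft_force: [0.2, 0.6, 0.0]
width: -0.1
grasp_force: 0.0
```

Emit:
servo_tool(
  rows=[
    [[0, 0, 0], [0, -0.12, 0]],
    [[0, 0, 0], [0, -0.02, 0]],
    [[0, 0, 0], [0, 0, 0]],
    [[0, 0, 0], [0, 0, 0]],
    [[0, 0, 0], [0, 0, 0]],
    [[0, 0, 0], [0, 0, 0]],
    [[0, 0, 0], [0, 0, 0]],
    [[0, 0, 0], [0, 0, 0]],
  ],
)

```text
t: 7.37
tool_pos: [519.6, -145.4, 210.4]
eef_rot: [0.17, 2.637, -0.043]
ft_force: [0.5, 0.6, -0.0]
width: -0.0
grasp_force: 0.0
```

Run:
```python
from h import *
st(CL)
a=read_camera("top");b=read_camera("side")
print([(np.round(r["centre"]),round(r["score"],2)) for r in landmark_of("clear_box","side")],proj("side",(587,-154,0))[::-1])
B=(495,164,.2,0);C=(587,-154,-.127,1.0)
o=np.vstack([np.hstack([tile(b,"side",B,(175,240)),tile(a,"top",B,(203,221))]),np.hstack([tile(b,"side",C,(220,325),draw=False),tile(b,"side",C,(220,325))])])
cv2.imwrite("pics/d.png",o)
```

```text
t 7.37 tcp [ 520. -145.  210.] x [-0.87   0.112 -0.48 ] z [ 0.476 -0.062 -0.878] F [ 0.5  0.6 -0. ] w 0 j [-0.01  0.12  0.25  2.23 -0.26  0.3   1.9 ]
tip in box -57 0 191
[(array([275., 282.]), 0.88), (array([230., 324.]), 0.71)] [231.83372777 323.6485281 ]
```

View pics/d.png

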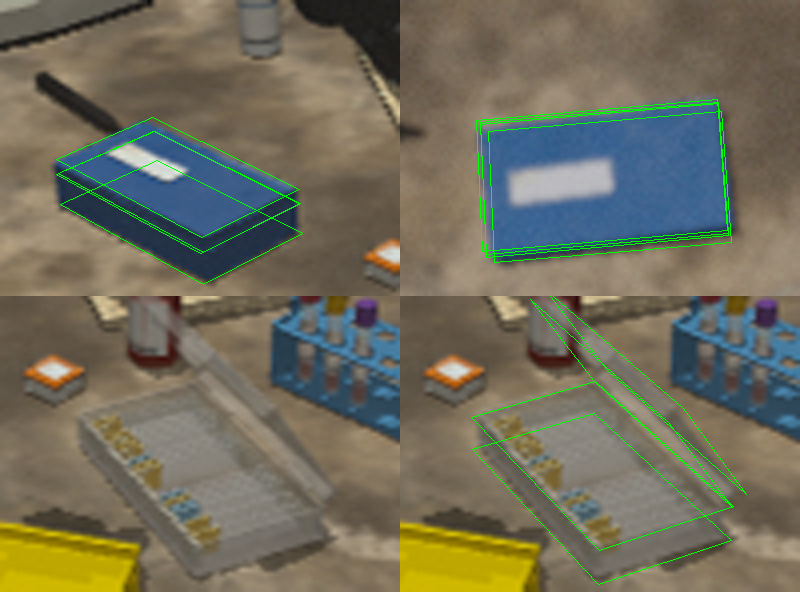

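Blue is shut (outline at angle 0 matches in both views). The clear box fits the model with its lid at about 1.0. Lowering in front of the lid edge.

Emit:
servo_tool(
  rows=[
    [[1.3, 0, 2.4], [0, 0, 0]],
    [[1.3, 0, 2.4], [0, 0, 0]],
    [[1.3, 0, 2.4], [0, 0, 0]],
    [[1.3, 0, 2.4], [0, 0, 0]],
    [[1.3, 0, 2.4], [0, 0, 0]],
    [[0, 0, 0], [0, 0, 0]],
    [[0, 0, 0], [0, 0, 0]],
    [[0, 0, 0], [0, 0, 0]],
  ],
)

```text
t: 8.18
tool_pos: [522.2, -139.3, 128.9]
eef_rot: [0.174, 2.665, -0.012]
ft_force: [0.6, -0.0, -0.8]
width: -0.1
grasp_force: 0.0
```

```bash
python3 -c "
from h import *
st(CL)"
```

```text
t 8.18 tcp [ 522. -139.  129.] x [-0.883  0.121 -0.453] z [ 0.452 -0.038 -0.891] F [ 0.6 -0.  -0.8] w 0 j [-0.14  0.29  0.41  2.29 -1.04  0.21  2.66]
tip in box -56 7 109
```

Emit:
servo_tool(
  rows=[
    [[-0.5, 0, -1], [0, 0.05, 0]],
    [[-0.5, 0, -1], [0, 0.05, 0]],
    [[-0.5, 0, -1], [0, 0.05, 0]],
    [[-0.4, 0, -1], [0, 0.05, 0]],
    [[0, 0, 0], [0, 0, 0]],
    [[0, 0, 0], [0, 0, 0]],
    [[0, 0, 0], [0, 0, 0]],
    [[0, 0, 0], [0, 0, 0]],
  ],
)

```text
t: 8.85
tool_pos: [522.5, -139.9, 170.9]
eef_rot: [0.184, 2.863, 0.008]
ft_force: [-0.2, -0.4, 1.2]
width: 0.0
grasp_force: 0.0
```

```bash
python3 -c "
from h import *
st(CL)"
```

```text
t 8.85 tcp [ 523. -140.  171.] x [-0.955  0.126 -0.268] z [ 0.269 -0.012 -0.963] F [-0.2 -0.4  1.2] w 0 j [-0.48  0.32  0.84  2.15 -0.57  0.58  2.19]
tip in box -60 6 150
```

Emit:
servo_tool(
  rows=[
    [[0.4, -0.15, 1.6], [0, 0, 0]],
    [[0.4, -0.15, 1.6], [0, 0, 0]],
    [[0.4, -0.15, 1.6], [0, 0, 0]],
    [[0.4, -0.15, 1.6], [0, 0, 0]],
    [[0, 0, 0], [0, 0, 0]],
    [[0, 0, 0], [0, 0, 0]],
    [[0, 0, 0], [0, 0, 0]],
    [[0, 0, 0], [0, 0, 0]],
  ],
)

```text
t: 9.52
tool_pos: [525.4, -145.3, 106.6]
eef_rot: [0.183, 2.861, 0.006]
ft_force: [0.3, 0.1, -0.5]
width: -0.1
grasp_force: 0.0
```

```bash
python3 -c "
from h import *
st(CL)"
```

```text
t 9.52 tcp [ 525. -145.  107.] x [-0.954  0.126 -0.27 ] z [ 0.271 -0.014 -0.963] F [ 0.3  0.1 -0.5] w 0 j [-0.32  0.42  0.67  2.18 -0.77  0.46  2.38]
tip in box -56 1 85
```

Emit:
servo_tool(
  rows=[
    [[-0.5, 0, 0.13], [0, 0, 0]],
    [[-0.5, 0, 0.13], [0, 0, 0]],
    [[-0.5, 0, 0.13], [0, 0, 0]],
    [[-0.5, 0, 0.13], [0, 0, 0]],
    [[-0.5, 0, 0.13], [0, 0, 0]],
    [[-0.5, 0, 0.13], [0, 0, 0]],
    [[-0.5, 0, 0.13], [0, 0, 0]],
    [[0, 0, 0], [0, 0, 0]],
  ],
)

```text
t: 10.18
tool_pos: [562.2, -149.7, 106.4]
eef_rot: [0.182, 2.862, 0.005]
ft_force: [0.1, 0.6, 0.5]
width: 0.2
grasp_force: 0.0
```

Run:
```python
from h import *
st(CL)
b=read_camera("side")
cv2.imwrite("pics/e.png",np.hstack([tile(b,"side",(587,-154,-.127,1.0),(210,325),draw=False),tile(b,"side",(587,-154,-.127,1.0),(210,325))]))
```

```text
t 10.18 tcp [ 562. -150.  106.] x [-0.955  0.125 -0.27 ] z [ 0.27  -0.014 -0.963] F [0.1 0.6 0.5] w 0 j [-0.31  0.47  0.67  2.1  -0.77  0.5   2.36]
tip in box -19 2 85
```

View pics/e.png

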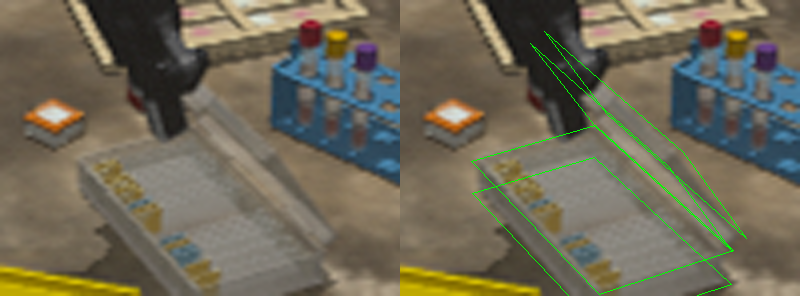

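The fingertip stands just in front of and below the lid edge, at crop pixel (180,110). Now the arc.

Run:
```python
from h import *
def pose(th):
    al=.27-.5*(th-1.0) if th>1 else .27
    d=np.array([np.sin(al),-np.cos(al)]);n=np.array([np.cos(al),np.sin(al)])
    E=np.array([47-93*np.cos(th),26+93*np.sin(th)])
    return E+17*d-11*n-22*d,al
P=[(np.array([-19-22*.267,85+22*.963]),.27)]+[(pose(1.0)[0]*.5+.5*np.array([-24.9,106.2]),.27)]+[pose(t) for t in np.linspace(1.0,1.8,15)]
for (p,a),(q,b) in zip(P,P[1:]):
    v=q-p;x=np.array([-np.cos(a),-np.sin(a)]);z=np.array([np.sin(a),-np.cos(a)])
    print((v@x/10).round(2),(v@z/10).round(2),round(a-b,3))
```

```text
-0.47 0.13 0.0
-0.47 0.13 0.0
-0.53 -0.17 0.029
-0.53 -0.16 0.029
-0.53 -0.14 0.029
-0.54 -0.13 0.029
-0.54 -0.11 0.029
-0.54 -0.1 0.029
-0.54 -0.08 0.029
-0.54 -0.07 0.029
-0.55 -0.05 0.029
-0.55 -0.04 0.029
-0.55 -0.02 0.029
-0.55 -0.01 0.029
-0.54 0.01 0.029
-0.54 0.02 0.029
```

Emit:
servo_tool(
  rows=[
    [[-0.5, 0, 0.13], [0, 0, 0]],
    [[-0.5, 0, 0.13], [0, 0, 0]],
    [[-0.53, 0, -0.17], [0, 0.029, 0]],
    [[-0.53, 0, -0.16], [0, 0.029, 0]],
    [[-0.53, 0, -0.14], [0, 0.029, 0]],
    [[-0.54, 0, -0.13], [0, 0.029, 0]],
    [[-0.54, 0, -0.11], [0, 0.029, 0]],
    [[-0.54, 0, -0.1], [0, 0.029, 0]],
  ],
)

```text
t: 10.9
tool_pos: [600.5, -155.1, 120.8]
eef_rot: [0.192, 3.039, 0.022]
ft_force: [-1.8, -1.0, 0.6]
width: -0.1
grasp_force: 0.6
```

Run:
```python
from h import *
st(CL)
b=read_camera("side")
cv2.imwrite("pics/f.png",np.hstack([tile(b,"side",(587,-154,-.127,1.34),(210,325),draw=False),tile(b,"side",(587,-154,-.127,1.34),(210,325))]))
```

```text
t 10.9 tcp [ 600. -155.  121.] x [-0.987  0.126 -0.096] z [ 0.097  0.009 -0.995] F [-1.8 -1.   0.6] w 0 j [-0.35  0.59  0.77  1.89 -0.63  0.81  2.19]
tip in box 16 1 99
```

View pics/f.png

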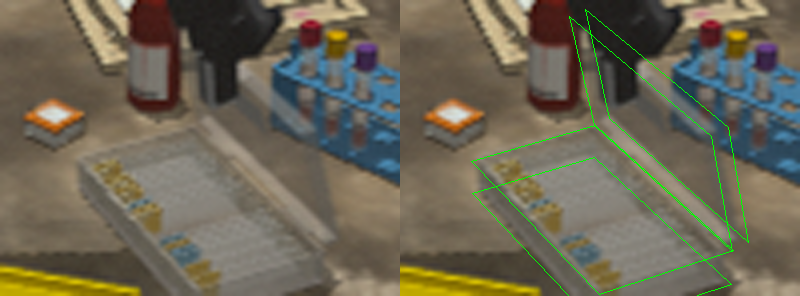

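The lid follows (about 1.35 by the outline), and the box has not moved. Continuing the arc.

Emit:
servo_tool(
  rows=[
    [[-0.54, 0, -0.08], [0, 0.029, 0]],
    [[-0.54, 0, -0.07], [0, 0.029, 0]],
    [[-0.55, 0, -0.05], [0, 0.029, 0]],
    [[-0.55, 0, -0.04], [0, 0.029, 0]],
    [[-0.55, 0, -0.02], [0, 0.029, 0]],
    [[-0.55, 0, -0.01], [0, 0.029, 0]],
    [[-0.54, 0, 0.01], [0, 0.029, 0]],
    [[-0.54, 0, 0.02], [0, 0.029, 0]],
  ],
)

```text
t: 11.62
tool_pos: [643.6, -160.5, 122.9]
eef_rot: [-0.186, -3.002, -0.044]
ft_force: [-0.7, -0.4, 1.5]
width: -0.3
grasp_force: 0.5
```

Run:
```python
from h import *
st(CL)
a=read_camera("top");b=read_camera("side")
C=(587,-154,-.127,1.8)
cv2.imwrite("pics/g.png",np.vstack([np.hstack([tile(b,"side",C,(210,325),draw=False),tile(b,"side",C,(210,325))]),np.hstack([tile(a,"top",C,(180,339),draw=False),tile(a,"top",C,(180,339))])]))
```

```text
t 11.62 tcp [ 644. -161.  123.] x [-0.983  0.121  0.135] z [-0.131  0.038 -0.991] F [-0.7 -0.4  1.5] w 0 j [-0.3   0.76  0.78  1.62 -0.54  1.15  2.08]
tip in box 54 1 101
```

View pics/g.png

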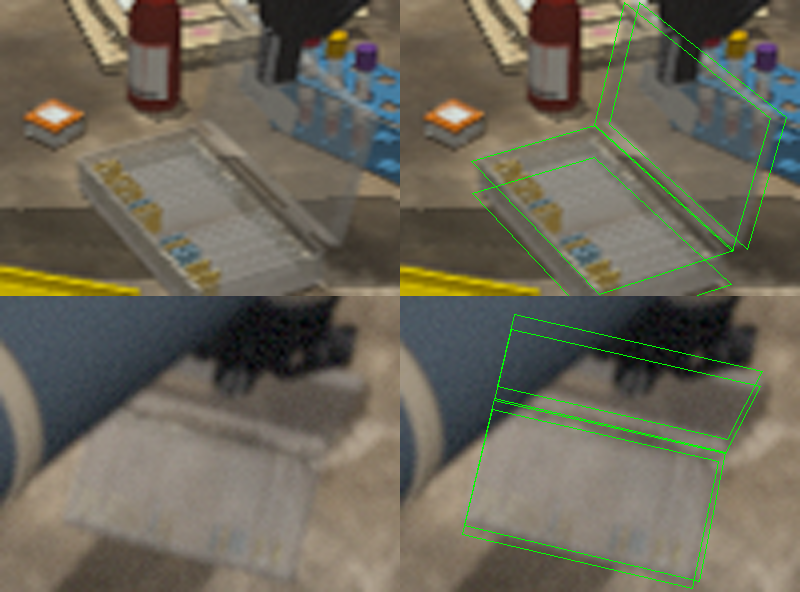

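The lid leans back at about 1.75, past upright, and the box is in place. A little further, slowly, towards the stop.

Emit:
servo_tool(
  rows=[
    [[-0.25, 0, 0.02], [0, 0.01, 0]],
    [[-0.25, 0, 0.02], [0, 0.01, 0]],
    [[-0.25, 0, 0.03], [0, 0.01, 0]],
    [[-0.2, 0, 0.03], [0, 0.01, 0]],
    [[0, 0, 0], [0, 0, 0]],
    [[0, 0, 0], [0, 0, 0]],
    [[0, 0, 0], [0, 0, 0]],
    [[0, 0, 0], [0, 0, 0]],
  ],
)

```text
t: 12.38
tool_pos: [652.8, -161.3, 120.8]
eef_rot: [-0.183, -2.964, -0.048]
ft_force: [0.6, 0.4, 0.6]
width: 0.2
grasp_force: 0.0
```

Emit:
servo_tool(
  rows=[
    [[1, 0, 0], [0, 0, 0]],
    [[2, 0, 0], [0, 0, 0]],
    [[2, 0, -1], [0, 0, 0]],
    [[1, 0, -3], [0, 0, 0]],
    [[1, 0, -3], [0, 0, 0]],
    [[1, 0, -3], [0, 0, 0]],
    [[1, 0, -3], [0, 0, 0]],
    [[1, 0, -3], [0, 0, 0]],
  ],
)

```text
t: 13.05
tool_pos: [581.5, -156.2, 297.2]
eef_rot: [-0.183, -2.964, -0.048]
ft_force: [-0.5, 0.8, 0.4]
width: -0.2
grasp_force: 0.0
```

Emit:
servo_tool(
  rows=[
    [[1, 3.5, 0], [0, 0, 0]],
    [[1, 3.5, 0], [0, 0, 0]],
    [[1, 3.5, 0], [0, 0, 0]],
    [[1, 3.5, 0], [0, 0, 0]],
    [[1, 3.5, 0], [0, 0, 0]],
    [[0, 0, 0], [0, 0, 0]],
    [[0, 0, 0], [0, 0, 0]],
    [[0, 0, 0], [0, 0, 0]],
  ],
)

```text
t: 13.72
tool_pos: [554.8, 22.9, 308.0]
eef_rot: [-0.183, -2.964, -0.047]
ft_force: [-0.5, -1.6, -0.5]
width: -0.0
grasp_force: 0.0
```

Run:
```python
from h import *
st(CL)
a=read_camera("top");b=read_camera("side")
C=(587,-154,-.127,1.85)
cv2.imwrite("pics/i.png",np.vstack([np.hstack([tile(b,"side",C,(210,325),draw=False),tile(b,"side",C,(210,325))]),np.hstack([tile(a,"top",C,(180,339)),tile(b,"side",(495,164,.202,0),(175,240))])]))
```

```text
t 13.72 tcp [555.  23. 308.] x [-0.978  0.119  0.172] z [-0.169  0.042 -0.985] F [-0.5 -1.6 -0.5] w 0 j [-0.75  0.41  0.92  1.69 -0.35  1.39  1.69]
tip in box -58 172 286
```

View pics/i.png

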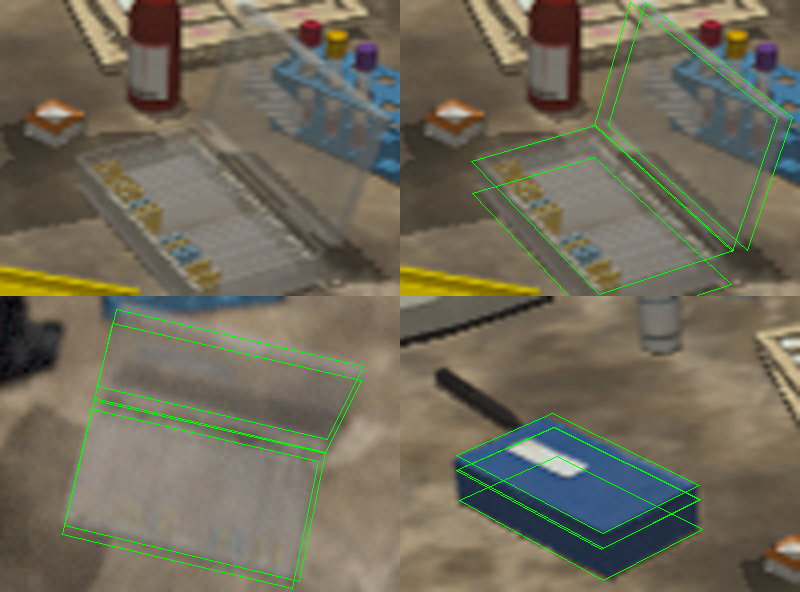

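Clear lid stays open at about 1.85, the blue box is shut, and both boxes are in place with the arm clear of everything. Handing in.

```bash
python3 -c "
from bench import *
print(close_job())"
```

```text
the job is handed in; nothing more can be done
None
```

The blue box's lid is fully shut and the clear box's lid leans back past upright (about 1.85 rad) and stays open by itself; in the camera views neither box had moved, and the job was handed in at about 14 s.

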